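# Shim a drawer front off its rests and hold it

### The arm

A 6-joint arm with a two-finger parallel gripper is mounted at the origin on the work surface. World frame = base frame: x ahead of the robot, y to its left, z up, the work surface at z = 0. Lengths are in mm, angles in rad, forces in N, time in s.
With the tool pointing down it reaches from about 200 to 875 mm from the base axis. Payload 3.4 kg.
Tool frame: the origin (TCP) lies on the front face of the gripper's body, between the roots of the fingers; the fingertips stand 97 mm ahead of it and the grasp point (between the pads) lies 78 mm ahead of it (r.finger_overhang is the distance from the TCP to the fingertips, in mm); z points along the fingers, y is the line along which they close (so a half turn about z gives the same grasp; the last joint's range is limited). The gripper opens to 94 mm and grips with 3 to 60 N. Pads are 16 mm wide; open, the fingers measure 119 mm over their backs; the gripper's body (75 mm by 177 mm) begins 78 mm behind the grasp point.
Start: joints at [-1.251, 0.276, 1.505, -0, 1.361, -0.121], TCP at [245.333, -520.064, 302.693] pointing down, gripper open.
Joint ranges: [-2.89, 2.89], [-0.75, 2.08], [0.22, 2.7], [-1.18, 4.32], [0.11, 2.71], [-2.7, 2.7]. Speed limits (rad/s): [2.57, 2.57, 3.14, 3.14, 3.14, 3.14].

### API

Orientations are given as a rotation vector (axis times angle).
In Python, from station import get_state, cams, workorder, r gives the robot as it stands.
- The arm moves only by the tool step_arm, never from a script. Its argument "steps" is text: rows parted by semicolons, each of 7 numbers parted by spaces: the shift along the tool's x, y, z in mm, then the turn, a rotation vector about the tool's x, y, z in rad, then the closure in counts, from 0 (fully open) to 255 (shut). In form: tx ty tz rx ry rz gripper; .... A call has 1 to 10 rows; each row shifts and turns the commanded pose from where the row before left it, along the tool's axes as they then stand; what a row does not reach is not made up. A row lasts 1/10 s, in which the tool goes at most 50 mm and 8.59 degrees, less where a joint would pass 70% of its speed; a pose out of reach is approached as far as the arm can. A call with a gripper value outside its range is refused whole. The fingers move at their own pace and stop on an object; "force" is the grip in N (left out, the last holds). Time passes only in rows, so rows that do not move let the fingers close. It gives the time, the measured TCP pose, the force, the opening and the grip force at its end, in the units of the state.
- get_state(): the state, without advancing time (a new reading comes with each control period).
- cams.grab_frame(name): name is "scene" or "side" or "wrist"; returns the picture (400x640x3 uint8, blue, green, red); there is no depth.
- cams.camera_model(name): a dict with "camera_matrix" (3x3 intrinsics, pixels), "position" and "orientation" of the camera in the world; the wrist camera has in their place "tool_from_camera" (4x4, takes a point from camera to tool coordinates, whose origin is the TCP and whose axes are the flange's). Camera axes: x right, y down, z forward; pixel columns grow to the right and rows downward; lengths in mm; the calibration is good to about 2 mm. A picture is of the moment at which its call begins: read the wrist's pose just before it. camera_model takes no time and is no camera call.
- workorder.hand_in(): hands the job in; it is judged then, once.
The state is a dict: "t": time; "joint_positions": joint angles; "dq": joint speeds; "effort": joint torques, N m; "tcp_pos": TCP position; "orientation": TCP orientation; "ft_force": force on the tool from outside, world axes, zero at the start; "wrist_torque": the same for the moment, N m; "gripper_width": finger opening in mm; "finger_force": force on a finger pad.
Only numpy, scipy, OpenCV 4.12 (cv2) and the standard library are available. Lean on these libraries where they do the work, as an engineer would, in place of code of your own. Each camera call takes 0.05 s, during which the arm holds its last target. There are 200 camera calls.

### The job

Take the blue lid off the shim box and lay it flat on the bench, clear of box and jig. Then take out the wedge and, thin end first and flat on the jig board, push it straight in under the middle of the drawer front until the front is just lifted a few millimetres off its rest pads (black line about level with its face), and finish while still gripping the wedge there, carrying the front. Touch the front only with the wedge, never jack it high, and leave the glue, screwdriver and mug alone.

Things in the scene. Friction and masses are not known exactly. Their poses are not given: they have to be found in the camera images.
- shim_box: open plywood box fixed to the bench, outside 158 (x) x 122 (y) x 58 high, walls and floor 6 mm, inside 146 x 110 mm. Origin: centre of its underside, on the bench. It holds the wedge under a loose lid.
- lid: loose blue lid of the shim box, 130 to 210 g: plate 158 (x) x 122 (y) x 8 mm on a 136 x 100 x 5 mm block that drops into the box with 5 mm play. Upright black knob in the middle, 24 mm diameter. Origin: centre of the block's underside; plate z 5 to 13 mm, knob z 13 to 43 mm. Origin 53 mm above the bench on the box, 0 when laid on the bench.
- wedge: loose leveling wedge, 90 g, 120 (x) x 24 mm (y). Origin: centre of its flat underside; +x to the thin end. Yellow ramp from x = +60 (4 mm thick) to -30 mm (17.5 mm thick), 0.15 mm per mm; orange grip block x = -30 to -60 mm, 44 mm high, gripped across y from above. Black line 50 mm from the thin end (11.5 mm thick). Starts flat on the box floor, thin end towards the box's +x.
- wedge_grip (a point): middle of the wedge's orange grip block, at wedge x = -45, y = 0, 28 mm above its underside
- jig: fixed plywood jig, board 12 mm thick. Origin: on the bench under the middle of the drawer front's front face; +x is the push direction, through the front. Runway 100 mm wide, x = -170 to -20 mm; then 250 mm wide to x = +70. Rest pads 8 mm high at y = +-80 mm (30 wide) carry the front: a gap 8 mm high, 130 wide is open under it. Guide posts 92 mm high at y = +-109 mm.
- front_edge (a point): middle of the lower edge of the drawer front's front face, 20 mm above the bench when the front rests on its pads; rises with it. Same axes as the jig.
- drawer_front (a joint): lift of the dark wood drawer front off its pads, m: 0 resting, 0.02 at most. 200 wide (y), 18 thick (jig x 0 to 18 mm), 55 high, 0.5 to 0.75 kg; slides freely up and down between the posts, drops by its weight. Lift = wedge thickness at its face - 8 mm: starts with the thin end 27 mm past the face, 3.5 mm at 50 mm (black line at the face). Push 5 to 20 N.
- glue: bystander: white glue bottle with green cap, 56 mm diameter, 160 mm high; origin at the centre of its underside
- screwdriver: bystander: screwdriver lying on the bench; origin near its middle
- cup: bystander: white mug, 72 mm diameter, 80 mm high; origin at the centre of its underside
Not all that is in view belongs to the job. Of the things shaped like the lid, the blue one is meant.

How it is judged:
By the outcome, as a careful person would: the job done as asked, in the order asked, and still so for the second after the job is handed in, while the arm keeps its last pose, push and grip.
It also fails if it takes over 53 s, if anything falls off the work surface, if the arm or the gripper's body presses on something with over 40 N, if the wrist force passes 120 N, or if a joint passes its speed limit or range.

## Working session

There is one attempt and no reset: what is moved stays moved. The work goes in short steps, Python scripts to look and compute and a tool call to move; the robot and the scene stay as the last step left them, time stands still between calls to the robot, and variables do not carry over. Pictures are saved under pics/ and viewed, at most 10 in all, crops included, and the job is handed in when it is done.

Besides the shell and the picture viewer there is one more tool, called after ">>>" as name(argument=value, ...) on one line, values as JSON. step_arm: Moves the arm, as the interface text tells. Its arguments: {"type":"object","properties":{"steps":{"type":"string"},"force":{"type":"number"}},"required":["steps"]}

```bash
mkdir -p pics; ls
python3 - <<'E'
from station import get_state, cams, workorder, r
import cv2,numpy as np
s=get_state();print(s)
for n in("scene","side"):
    print(n,cams.camera_model(n)); cv2.imwrite(f"pics/{n}0.png",cams.grab_frame(n))
print(cams.camera_model("wrist"))
E
```

```text
pics
{'t': 0.0, 'joint_positions': array([-1.25102290e+00,  2.76578534e-01,  1.50613773e+00, -1.66724543e-05,
        1.36068614e+00, -1.21011607e-01]), 'dq': array([ 9.99404340e-04, -3.96648094e-05, -1.42355465e-03, -8.40083753e-04,
       -6.96529200e-04,  3.68399531e-04]), 'effort': array([-2.42251763e-04, -4.04589593e+01, -2.37233251e+01,  7.01972726e-02,
        3.45579511e-02, -1.31096799e-04]), 'tcp_pos': array([ 245.18160729, -519.66452215,  301.81214279]), 'orientation': array([-3.06384602e+00, -6.86403957e-01,  3.07355741e-04]), 'ft_force': array([ 0.04965111, -0.47013318,  0.30272266]), 'wrist_torque': array([0.00190901, 0.02912215, 0.03401561]), 'finger_force': 0.0, 'gripper_width': 94.09777357951218}
scene {'camera_matrix': array([[462.15406698,   0.        , 310.23865345],
       [  0.        , 462.15406698, 196.68076535],
       [  0.        ,   0.        ,   1.        ]]), 'position': array([ 996.60836649, -827.62093961, 1200.97539102]), 'orientation': array([-2.37225272, -0.65452456,  0.23956507])}
side {'camera_matrix': array([[437.35313742,   0.        , 313.45476981],
       [  0.        , 437.35313742, 201.38281949],
       [  0.        ,   0.        ,   1.        ]]), 'position': array([ 328.82889792, 1270.21698019, 1098.61426072]), 'orientation': array([-0.22312751,  2.78505891, -1.31737068])}
{'camera_matrix': array([[323.28515531,   0.        , 321.41931083],
       [  0.        , 323.28515531, 200.8929134 ],
       [  0.        ,   0.        ,   1.        ]]), 'tool_from_camera': array([[ 8.35686804e-05, -9.71128003e-01, -2.38558995e-01,
         6.93083334e+01],
       [ 9.99999966e-01,  2.24030057e-05,  2.59107778e-04,
         3.89952827e-01],
       [-2.46282381e-04, -2.38559009e-01,  9.71127972e-01,
        -8.21517123e+01],
       [ 0.00000000e+00,  0.00000000e+00,  0.00000000e+00,
         1.00000000e+00]])}
```

View pics/scene0.png

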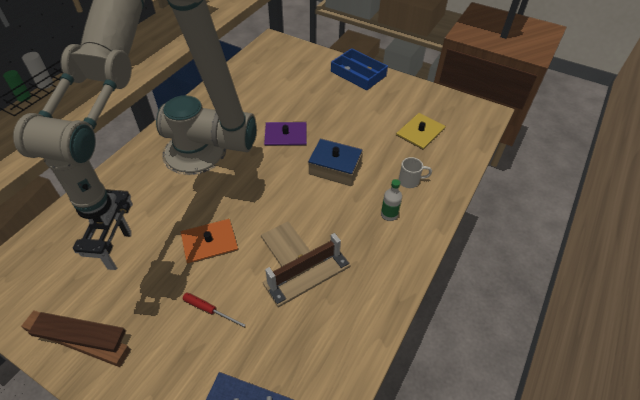

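View pics/side0.png

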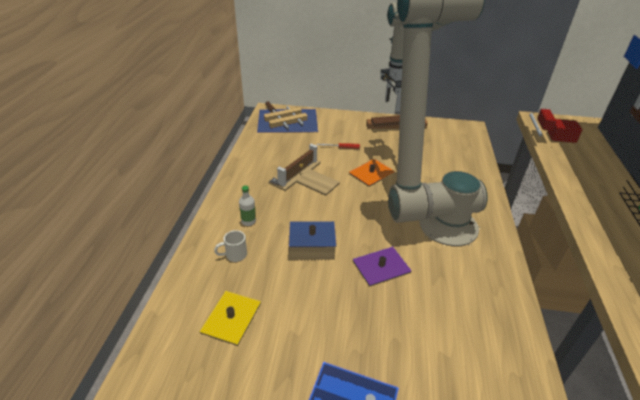

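Scene: the blue-lidded box is at about (335,160), and the jig has its front from (275,275) to (335,245) with the runway to the upper left at (275,238). The glue is at (391,200), the mug at (412,172), and the screwdriver at (213,310). The side view agrees: lid at (312,235), front at (298,165).

```bash
cat > h.py <<'E'
import numpy as np,cv2
from scipy.spatial.transform import Rotation as R
from station import get_state,cams,workorder,r
def pose(n,s=None):
    m=cams.camera_model(n);K=m["camera_matrix"]
    if n=="wrist":
        T=m["tool_from_camera"];Q=R.from_rotvec(s["orientation"]).as_matrix()
        return K,Q@T[:3,:3],Q@T[:3,3]+s["tcp_pos"]
    return K,R.from_rotvec(m["orientation"]).as_matrix(),m["position"]
def cast(n,uv,z,s=None):
    K,Q,p=pose(n,s);uv=np.atleast_2d(uv).astype(float)
    d=(Q@np.linalg.inv(K)@np.c_[uv,np.ones(len(uv))].T).T
    return p+d*((z-p[2])/d[:,2])[:,None]
def proj(n,P,s=None):
    K,Q,p=pose(n,s);c=(np.atleast_2d(P)-p)@Q@K.T
    return c[:,:2]/c[:,2:]
def big(mask):
    c,_=cv2.findContours(mask.astype(np.uint8),0,1);return max(c,key=cv2.contourArea)
def quad(c):
    for e in np.linspace(1,20,60):
        a=cv2.approxPolyDP(c,e,True)
        if len(a)==4:return a[:,0]
    return cv2.boxPoints(cv2.minAreaRect(c))
E
python3 - <<'E'
from h import *
np.set_printoptions(precision=1,suppress=True)
for n,roi in(("scene",(295,130,375,190)),("side",(280,210,345,265))):
    im=cv2.imread(f"pics/{n}0.png").astype(int);x0,y0,x1,y1=roi
    b,g,rr=im[...,0],im[...,1],im[...,2]
    m=(b>rr+25)&(b>g+12);k=np.zeros_like(m);k[y0:y1,x0:x1]=1;m&=k
    c=cv2.convexHull(big(m));q=quad(c);P=cast(n,q,66)
    print(n,q.tolist());print(P,P.mean(0),[np.linalg.norm(P[i]-P[i-1]) for i in range(4)])
print(cast("scene",[[262,228],[284,222],[309,255],[335,250],[267,290],[280,301],[349,264]],12))
print(cast("scene",[[335,150]],91),cast("side",[[312,230]],91))
print("glue",cast("scene",[391,216],0),"mug",cast("scene",[410,184],0),"org",cast("scene",[208,240],10),"scr",cast("scene",[[185,297],[243,325]],10),"pur",cast("scene",[286,135],10),'yel',cast("scene",[421,130],10))
E
```

```text
scene [[361, 150], [351, 173], [309, 161], [320, 139]]
[[551.9 257.7  66. ]
 [572.7 142.8  66. ]
 [423.4 118.8  66. ]
 [400.8 232.7  66. ]] [487.2 188.   66. ] [np.float64(153.1040946784078), np.float64(116.738724986653), np.float64(151.21542849844118), np.float64(116.11008059851852)]
side [[333, 223], [334, 245], [290, 245], [291, 222]]
[[420.2 133.3  66. ]
 [404.  240.6  66. ]
 [547.9 264.9  66. ]
 [566.4 153.   66. ]] [484.6 197.9  66. ] [np.float64(147.51515132726354), np.float64(108.43428256389116), np.float64(145.89147472093984), np.float64(113.41402181267247)]
[[ 420.4 -166.2   12. ]
 [ 467.4 -110.6   12. ]
 [ 600.4 -176.4   12. ]
 [ 659.4 -120.2   12. ]
 [ 557.8 -339.6   12. ]
 [ 608.9 -349.4   12. ]
 [ 719.3 -142.3   12. ]]
[[485.4 188.3  91. ]] [[483.4 207.4  91. ]]
glue [[749.3  96.4   0. ]] mug [[747.6 257.8   0. ]] org [[ 301.2 -289.3   10. ]] scr [[ 369.4 -476.6   10. ]
 [ 561.  -460.3   10. ]] pur [[250.  238.3  10. ]] yel [[677.3 525.4  10. ]]
```

>>> step_arm(steps="0 0 -8 0 0 0.116 0;0 0 -8 0 0 0.116 0;0 0 -8 0 0 0.116 0;0 0 -8 0 0 0.116 0;0 0 -8 0 0 0.116 0;0 0 -8 0 0 0.116 0;0 0 -8 0 0 0.116 0;0 0 -8 0 0 0.116 0")

```text
t: 0.9
tcp_pos: [245.2, -519.8, 366.5]
orientation: [-3.046, 0.765, 0.001]
ft_force: [0.3, 0.4, -0.6]
gripper_width: 94.0
finger_force: 0.0
```

>>> step_arm(steps="5 -43 -2 0 0 0 0;5 -43 -2 0 0 0 0;5 -43 -2 0 0 0 0;5 -43 -2 0 0 0 0;5 -43 -2 0 0 0 0;5 -43 -2 0 0 0 0;5 -43 -2 0 0 0 0;5 -43 -2 0 0 0 0;5 -43 -2 0 0 0 0;5 -43 -2 0 0 0 0")

```text
t: 1.9
tcp_pos: [491.4, -161.8, 386.5]
orientation: [3.049, -0.758, -0.001]
ft_force: [0.1, -0.4, 0.2]
gripper_width: 94.1
finger_force: 0.0
```

```bash
cat >> h.py <<'E'
def snap(name,f):
    s=get_state();im=cams.grab_frame(name);cv2.imwrite(f"pics/{f}.png",im)
    import pickle;pickle.dump(s,open(f"pics/{f}.pkl","wb"));return s,im
def load(f):
    import pickle;return pickle.load(open(f"pics/{f}.pkl","rb")),cv2.imread(f"pics/{f}.png").astype(int)
def where():
    s=get_state();Q=R.from_rotvec(s["orientation"]).as_matrix()
    print("t %.2f tcp %s yaw %.2f tilt %.2f w %.1f ff %.1f ft %s"%(s["t"],s["tcp_pos"].round(1),np.degrees(np.arctan2(Q[1,0],Q[0,0])),np.degrees(np.arccos(-Q[2,2])),s["gripper_width"],s["finger_force"],s["ft_force"].round(1)));return s,Q
def goto(p,yaw):
    "turn about tool z, then shift in turned tool axes, to TCP p and tool-x heading yaw (deg)"
    s,Q=where();c,n=np.cos(np.radians(yaw)),np.sin(np.radians(yaw))
    D=np.array([[c,n,0],[n,-c,0],[0,0,-1]]).T
    print("turn",R.from_matrix(Q.T@D).as_rotvec().round(4),"shift",(D.T@(np.array(p)-s["tcp_pos"])).round(1))
E
python3 -c "
from h import *
where();snap('wrist','w1')"
```

```text
t 1.90 tcp [ 491.4 -161.8  386.5] yaw -27.91 tilt 0.03 w 94.1 ff 0.0 ft [ 0.1 -0.4  0.2]
```

View pics/w1.png

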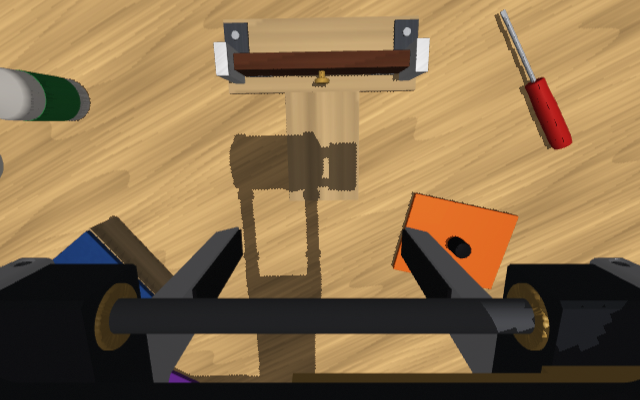

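The wrist view shows the jig. The wide board's front edge runs (230,93) to (415,90), the runway spans x 286–358 down to y≈200, and the post brackets are at (235,50) and (405,45). The front is the dark bar with a brass knob at (321,77).

Run:
```python
from h import *
np.set_printoptions(precision=1,suppress=True)
s,im=load("w1")
uv=[[286,100],[287,130],[286,195],[358,100],[358,130],[358,195],[286,200],[358,200],[230,93],[415,90],[223,18],[418,17]]
P=cast("wrist",uv,12,s);print(P)
c,n=np.cos(np.radians(-28)),np.sin(np.radians(-28))
print((P[:,:2]@np.array([[c,-n],[n,c]])))
g=cv2.resize(cv2.imread("pics/w1.png")[5:205,200:440],None,fx=3,fy=3,interpolation=cv2.INTER_CUBIC)
cv2.imwrite("pics/w1c.png",g)
```

```text
[[ 600.  -165.2   12. ]
 [ 564.8 -147.    12. ]
 [ 485.3 -100.6   12. ]
 [ 554.4 -251.2   12. ]
 [ 519.  -233.6   12. ]
 [ 436.5 -192.7   12. ]
 [ 478.8  -96.9   12. ]
 [ 429.8 -189.4   12. ]
 [ 643.  -103.1   12. ]
 [ 530.2 -324.4   12. ]
 [ 724.9 -143.3   12. ]
 [ 609.4 -363.8   12. ]]
[[607.3 135.8]
 [567.7 135.4]
 [475.7 139. ]
 [607.5  38.5]
 [567.9  37.4]
 [475.9  34.8]
 [468.3 139.2]
 [468.5  34.6]
 [616.2 210.8]
 [620.4 -37.6]
 [707.3 213.8]
 [708.9 -35.1]]
```

View pics/w1c.png

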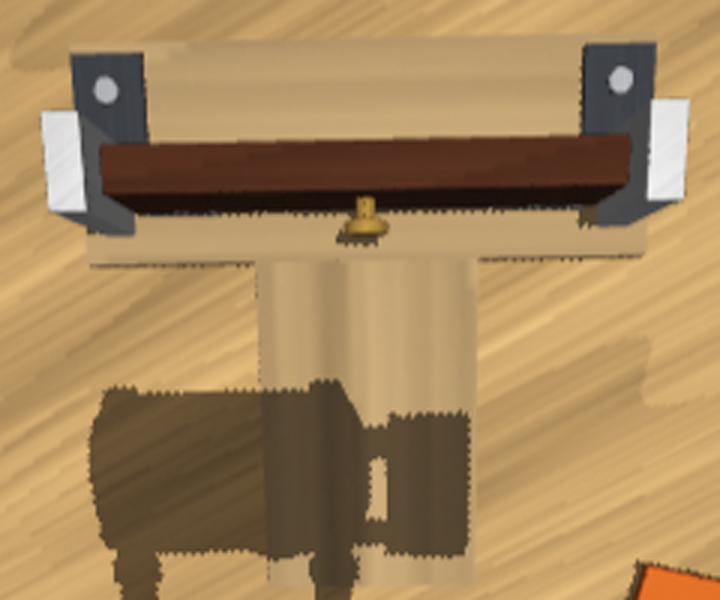

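The crop fixes the runway corners at (258,262), (268,580), (477,258) and (470,582). The wide board's corners are (90,265), (645,255), (70,43) and (655,37).

```bash
python3 - <<'E'
from h import *
np.set_printoptions(precision=1,suppress=True)
s,im=load("w1")
uv=np.array([[258,262],[268,580],[477,258],[471,582],[90,265],[645,256],[70,43],[655,37]])/3+[200,5]-0.33
P=cast("wrist",uv,12,s)[:,:2]
J=np.array([[-20,50],[-170,50],[-20,-50],[-170,-50],[-20,125],[-20,-125],[70,125],[70,-125.]])
a,b=J.mean(0),P.mean(0);U,S,V=np.linalg.svd((J-a).T@(P-b));Q=(U@V).T
o=b-Q@a;print("origin",o,"yaw",np.degrees(np.arctan2(Q[1,0],Q[0,0])));print(P-(J@Q.T+o))
ss,sc=load("w1")
# scene check: project jig corners
print(proj("scene",np.c_[J@Q.T+o,np.full(8,12)]).round())
E
python3 -c "
from h import *
goto([488,130,330],9.2)"
```

```text
origin [ 605.2 -222.4] yaw -27.219158964543908
[[-1.2 -1.1]
 [ 2.5 -2.1]
 [ 0.2  0.5]
 [ 1.4  0.5]
 [-1.4 -0.6]
 [ 0.1  0.4]
 [-0.8  0.6]
 [-0.9  1.8]]
[[313. 255.]
 [288. 221.]
 [284. 270.]
 [261. 235.]
 [334. 244.]
 [262. 282.]
 [350. 265.]
 [277. 306.]]
t 1.95 tcp [ 494.7 -156.5  386.6] yaw -27.62 tilt 0.43 w 93.9 ff 0.0 ft [ 2.5  3.  -0.2]
turn [-0.0071 -0.003  -0.6427] shift [  39.2 -283.9   56.6]
```

>>> step_arm(steps="0 0 0 0 0 -0.107 0;0 0 0 0 0 -0.107 0;0 0 0 0 0 -0.107 0;0 0 0 0 0 -0.107 0;0 0 0 0 0 -0.107 0;0 0 0 0 0 -0.107 0")

```text
t: 2.55
tcp_pos: [490.6, -163.6, 386.2]
orientation: [-3.131, -0.25, 0.001]
ft_force: [-0.2, 0.4, 0.1]
gripper_width: 93.8
finger_force: 0.0
```

>>> step_arm(steps="5 -38 7 0 0 0 0;5 -38 7 0 0 0 0;5 -38 7 0 0 0 0;5 -38 7 0 0 0 0;5 -38 7 0 0 0 0;5 -38 7 0 0 0 0;5 -38 7 0 0 0 0;5 -38 7 0 0 0 0;5 -38 7 0 0 0 0;0 0 0 0 0 0 0")

```text
t: 3.55
tcp_pos: [481.5, 184.8, 322.2]
orientation: [-3.13, -0.25, 0.004]
ft_force: [0.0, -1.1, -0.7]
gripper_width: 93.9
finger_force: 0.0
```

>>> step_arm(steps="0 0 0 0 0 0 0;0 0 0 0 0 0 0")

```text
t: 3.75
tcp_pos: [482.7, 180.3, 323.7]
orientation: [3.131, 0.242, -0.0]
ft_force: [0.3, -0.0, 0.9]
gripper_width: 93.8
finger_force: 0.0
```

Run:
```python
from h import *
np.set_printoptions(precision=1,suppress=True)
where();s,im=snap('wrist','w2');im=im.astype(int)
b,g,rr=im[...,0],im[...,1],im[...,2]
m=(b>rr+25)&(b>g+12);c=big(m);q=quad(cv2.convexHull(c));P=cast("wrist",q,66,s)
print(q.tolist());print(P,P.mean(0),[np.linalg.norm(P[i]-P[i-1]) for i in range(4)],[np.degrees(np.arctan2(*(P[i]-P[i-1])[1::-1])) for i in range(4)])
x,y,w,h=cv2.boundingRect(c);x,y=int(x),int(y)
k=(im.max(2)<50)[y+15:y+h-15,x+15:x+w-15];cc=big(k);print("knob",cv2.boundingRect(cc),x+15,y+15)
```

```text
t 3.75 tcp [482.7 180.3 323.7] yaw 8.83 tilt 0.05 w 93.8 ff 0.0 ft [ 0.3 -0.   0.9]
[[368, 106], [367, 249], [260, 252], [250, 109]]
[[573.5 146.3  66. ]
 [421.7 118.4  66. ]
 [399.7 236.8  66. ]
 [552.3 263.7  66. ]] [486.8 191.3  66. ] [np.float64(119.30913704722703), np.float64(154.39169996702134), np.float64(120.42053142696402), np.float64(154.99484919772507)] [np.float64(-79.76246116940075), np.float64(-169.6126242037606), np.float64(100.52400274079588), np.float64(9.97650722614618)]
knob (33, 51, 26, 28) 265 121
```

View pics/w2.png

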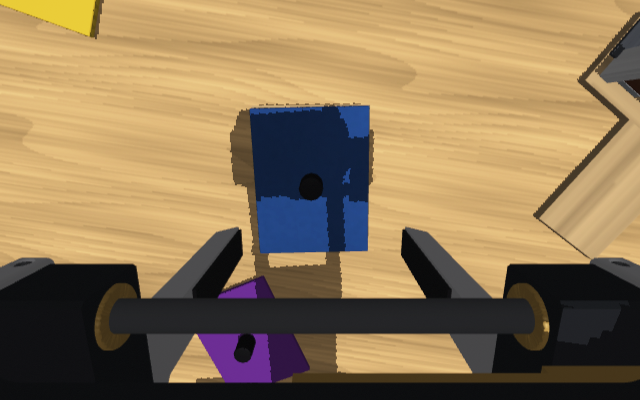

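The view shows the blue lid at cols 250–369, rows 106–252, with the knob at (311,186).

Run:
```python
from h import *
s,im=load("w2");print(cast("wrist",[311,186.0],85,s))
goto([487,191,250],10);goto([487,191,168],10)
```

```text
[[487.14232008 191.12634536  85.        ]]
t 3.80 tcp [482.7 180.1 323.8] yaw 8.79 tilt 0.04 w 94.0 ff 0.0 ft [ 0.2 -0.4 -0.6]
turn [ 0.0008 -0.0001 -0.0211] shift [  6.1 -10.   73.8]
t 3.80 tcp [482.7 180.1 323.8] yaw 8.79 tilt 0.04 w 94.0 ff 0.0 ft [ 0.2 -0.4 -0.6]
turn [ 0.0008 -0.0001 -0.0211] shift [  6.1 -10.  155.8]
```

>>> step_arm(steps="0 0 0 0 0 -0.021 0;2 -3 20 0 0 0 0;2 -3 25 0 0 0 100;2 -4 25 0 0 0 100;0 0 25 0 0 0 100;0 0 25 0 0 0 100;0 0 20 0 0 0 100;0 0 16 0 0 0 100;0 0 0 0 0 0 100;0 0 0 0 0 0 100", force=20)

```text
t: 4.8
tcp_pos: [487.1, 191.6, 168.0]
orientation: [3.129, 0.275, 0.0]
ft_force: [0.3, 0.9, 0.9]
gripper_width: 57.4
finger_force: 0.0
```

```bash
python3 -c "
from h import *
goto([487,191,168],10)"
```

```text
t 4.80 tcp [487.1 191.6 168. ] yaw 10.03 tilt 0.02 w 57.4 ff 0.0 ft [0.3 0.9 0.9]
turn [ 0.0001 -0.0003  0.0005] shift [-0.2  0.6  0. ]
```

Close, then lift.

>>> step_arm(steps="0 0 0 0 0 0 255;0 0 0 0 0 0 255;0 0 0 0 0 0 255;0 0 0 0 0 0 255;0 0 0 0 0 0 255;0 0 0 0 0 0 255;0 0 -5 0 0 0 255;0 0 -10 0 0 0 255;0 0 -20 0 0 0 255;0 0 -30 0 0 0 255", force=25)

```text
t: 5.8
tcp_pos: [485.6, 192.0, 232.3]
orientation: [3.129, 0.276, -0.006]
ft_force: [0.9, 0.4, -2.3]
gripper_width: 23.5
finger_force: 25.0
```

```bash
python3 -c "
from h import *
goto([350,0,260],10)"
```

```text
t 5.80 tcp [485.6 192.  232.3] yaw 10.07 tilt 0.23 w 23.5 ff 25.0 ft [ 0.9  0.4 -2.3]
turn [0.0003 0.004  0.0013] shift [-166.9  165.5  -27.7]
```

>>> step_arm(steps="-10 10 0 0 0 0 255;-20 20 0 0 0 0 255;-22 22 0 0 0 0 255;-22 22 0 0 0 0 255;-22 22 0 0 0 0 255;-22 22 0 0 0 0 255;-22 22 0 0 0 0 255;-18 17 0 0 0 0 255;-10 8 0 0 0 0 255;0 0 0 0 0 0 255")

```text
t: 6.8
tcp_pos: [347.8, -0.4, 232.0]
orientation: [3.13, 0.272, -0.003]
ft_force: [-0.2, 0.2, -2.0]
gripper_width: 23.5
finger_force: 25.0
```

>>> step_arm(steps="0 0 20 0 0 0 255;0 0 25 0 0 0 255;0 0 25 0 0 0 255;0 0 20 0 0 0 255;0 0 12 0 0 0 255;0 0 8 0 0 0 255;0 0 4 0 0 0 255;0 0 2 0 0 0 255;0 0 0 0 0 0 255;0 0 0 0 0 0 255")

```text
t: 7.8
tcp_pos: [350.6, 0.4, 117.1]
orientation: [3.129, 0.276, 0.002]
ft_force: [-0.5, -1.3, -1.2]
gripper_width: 23.1
finger_force: 25.0
```

>>> step_arm(steps="0 0 1 0 0 0 255;0 0 1 0 0 0 255;0 0 0 0 0 0 255")

```text
t: 8.1
tcp_pos: [350.4, 0.3, 115.0]
orientation: [3.129, 0.276, 0.001]
ft_force: [0.2, 0.8, 2.5]
gripper_width: 23.2
finger_force: 25.0
```

>>> step_arm(steps="0 0 0 0 0 0 120;0 0 0 0 0 0 120;0 0 0 0 0 0 120;0 0 -10 0 0 0 100;0 0 -25 0 0 0 0;0 0 -35 0 0 0 0;0 0 -40 0 0 0 0;0 0 -40 0 0 0 0;0 0 -40 0 0 0 0;0 0 -15 0 0 0 0")

```text
t: 9.1
tcp_pos: [351.5, 0.2, 323.4]
orientation: [3.127, 0.276, 0.011]
ft_force: [-0.5, -0.4, -0.8]
gripper_width: 93.7
finger_force: 0.0
```

```bash
python3 -c "
from h import *
goto([485,190,320],10)"
```

```text
t 9.10 tcp [3.515e+02 2.000e-01 3.234e+02] yaw 10.08 tilt 0.41 w 93.7 ff 0.0 ft [-0.5 -0.4 -0.8]
turn [ 0.0027 -0.0066  0.0013] shift [ 164.5 -163.8    3.4]
```

>>> step_arm(steps="20 -20 0 0 0 0 0;24 -24 0 0 0 0 0;24 -24 0 0 0 0 0;24 -24 0 0 0 0 0;24 -24 0 0 0 0 0;24 -24 0 0 0 0 0;15 -15 0 0 0 0 0;9 -9 0 0 0 0 0;0 0 0 0 0 0 0;0 0 0 0 0 0 0")

```text
t: 10.1
tcp_pos: [482.4, 190.0, 319.4]
orientation: [3.129, 0.276, -0.002]
ft_force: [-0.2, 0.2, 0.2]
gripper_width: 94.0
finger_force: 0.0
```

Run:
```python
from h import *
where();s,im=snap('wrist','w3');snap('side','s3')
cv2.imwrite("pics/w3c.png",np.hstack([cv2.resize(im[50:290,200:430],None,fx=2,fy=2),cv2.resize(cv2.imread("pics/s3.png")[150:300,270:430],None,fx=2,fy=3.2)]))
```

```text
t 10.10 tcp [482.4 190.  319.4] yaw 10.07 tilt 0.09 w 94.0 ff 0.0 ft [-0.2  0.2  0.2]
```

View pics/w3c.png

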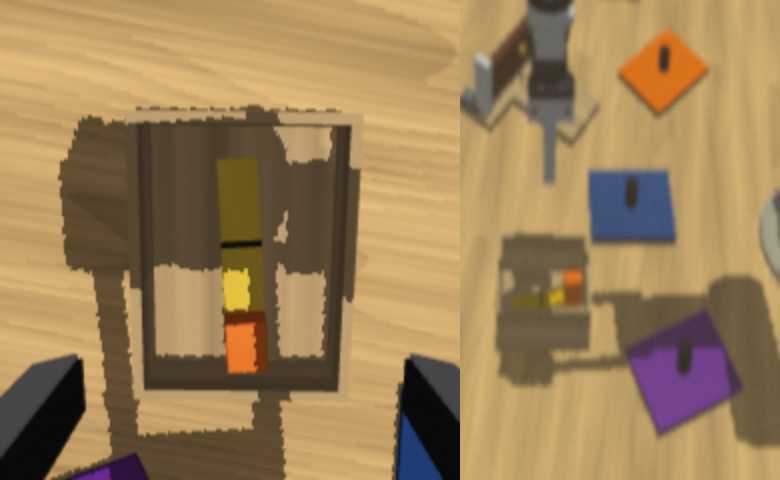

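The lid lies flat at its spot. The wedge is in the box with its thin end up in the image (+tool x): thin end at crop (238,158), black line at (242,243), and orange block at about (223–268, 312–373).

Run:
```python
from h import *
np.set_printoptions(precision=1,suppress=True)
s,im=load("w3")
hsv=cv2.cvtColor(im.astype(np.uint8),cv2.COLOR_BGR2HSV).astype(int)
roi=np.zeros(im.shape[:2],bool);roi[115:245,285:355]=1
H,S=hsv[...,0],hsv[...,1]
for nm,m in(("or",(H<14)&(S>180)&roi),("ye",(H>=20)&(H<33)&(S>170)&roi)):
    c=big(m);q=quad(cv2.convexHull(c));print(nm,q.tolist(),cv2.minAreaRect(c))
    for z in((50,)if nm=="or" else(10,16)):
        P=cast("wrist",q,z,s);print(P,P.mean(0))
print(cast("wrist",[[309,129],[329,129]],10,s),cast("wrist",[[311,172],[331,170.5]],17.5,s))
```

```text
or [[331, 206], [333, 234], [314, 236], [313, 207]] ((322.52032470703125, 220.78424072265625), (30.137502670288086, 20.875385284423828), 85.91438293457031)
[[461.5 174.7  50. ]
 [429.2 166.4  50. ]
 [423.  187.5  50. ]
 [456.8 194.5  50. ]] [442.6 180.8  50. ]
ye [[327, 129], [329, 169], [311, 170], [309, 130]] ((319.11187744140625, 149.62570190429688), (41.31124496459961, 19.814680099487305), 86.98721313476562)
[[543.  193.4  10. ]
 [496.7 182.5  10. ]
 [491.7 203.9  10. ]
 [538.2 214.2  10. ]] [517.4 198.5  10. ]
[[543.2 193.6  16. ]
 [497.5 182.8  16. ]
 [492.6 203.9  16. ]
 [538.4 214.   16. ]] [517.9 198.6  16. ]
[[539.3 214.4  10. ]
 [543.5 191.1  10. ]] [[490.4 203.5  17.5]
 [496.4 180.2  17.5]]
```

```bash
python3 -c "
from h import *
goto([440.5,180.2,112.5],12.7)"
```

```text
t 10.20 tcp [482.3 189.6 319.7] yaw 10.02 tilt 0.05 w 94.4 ff 0.0 ft [0.1 0.2 0.4]
turn [ 0.0006  0.0006 -0.0467] shift [-42.8   0.  207.2]
```

>>> step_arm(steps="0 0 0 0 0 -0.047 100;-12 0 20 0 0 0 100;-18 0 25 0 0 0 100;-13 0 30 0 0 0 100;0 0 30 0 0 0 100;0 0 30 0 0 0 100;0 0 25 0 0 0 100;0 0 0 0 0 0 100;0 0 0 0 0 0 100", force=20)

```text
t: 11.1
tcp_pos: [441.0, 180.5, 160.2]
orientation: [3.122, 0.348, 0.0]
ft_force: [0.1, 0.2, 0.3]
gripper_width: 56.7
finger_force: 0.0
```

```bash
python3 -c "
from h import *
goto([440.5,180.2,112.5],12.7)"
```

```text
t 11.10 tcp [441.  180.5 160.2] yaw 12.72 tilt 0.01 w 56.7 ff 0.0 ft [0.1 0.2 0.3]
turn [0.0002 0.     0.0003] shift [-0.5  0.2 47.7]
```

>>> step_arm(steps="0 0 18 0 0 0 100;0 0 18 0 0 0 100;0 0 11 0 0 0 100;0 0 0 0 0 0 100;0 0 0 0 0 0 255;0 0 0 0 0 0 255;0 0 0 0 0 0 255;0 0 0 0 0 0 255;0 0 0 0 0 0 255;0 0 0 0 0 0 255", force=20)

```text
t: 12.1
tcp_pos: [441.2, 181.1, 113.0]
orientation: [-3.122, -0.349, -0.001]
ft_force: [-0.1, -0.3, 4.1]
gripper_width: 24.0
finger_force: 20.0
```

>>> step_arm(steps="0 0 0 0 0 0 255;0 0 0 0 0 0 255;0 0 0 0 0 0 255", force=55)

```text
t: 12.4
tcp_pos: [441.2, 181.1, 113.0]
orientation: [3.122, 0.349, 0.001]
ft_force: [-1.3, -0.0, 5.1]
gripper_width: 24.0
finger_force: 55.0
```

>>> step_arm(steps="0 0 -8 0 0 0 255;0 0 -20 0 0 0 255;0 0 -30 0 0 0 255;0 0 -35 0 0 0 255;0 0 -35 0 0 0 255;0 0 -30 0 0 0 255;0 0 -20 0 0 0 255;0 0 -10 0 0 0 255;0 0 0 0 0 0.05 255;0 0 0 0 0 0.1 255")

```text
t: 13.4
tcp_pos: [440.6, 181.0, 300.3]
orientation: [3.139, 0.109, -0.001]
ft_force: [-0.4, -0.1, -1.4]
gripper_width: 23.6
finger_force: 55.0
```

>>> step_arm(steps="0 0 0 0 0 0.11 255;0 0 0 0 0 0.11 255;0 0 0 0 0 0.11 255;0 0 0 0 0 0.11 255;0 0 0 0 0 0.07 255;0 0 0 0 0 0.036 255;0 0 0 0 0 0 255")

```text
t: 14.1
tcp_pos: [440.5, 180.9, 299.7]
orientation: [3.053, -0.736, -0.003]
ft_force: [-0.4, 0.6, -1.2]
gripper_width: 23.5
finger_force: 55.0
```

```bash
python3 -c "
from h import *
goto([470,-153,320],-27.2)"
```

```text
t 14.10 tcp [440.5 180.9 299.7] yaw -27.11 tilt 0.13 w 23.5 ff 55.0 ft [-0.4  0.6 -1.2]
turn [0.0015 0.0016 0.0016] shift [178.9 283.5 -20.3]
```

>>> step_arm(steps="10 16 -2 0 0 0 255;20 32 -3 0 0 0 255;22 35 -3 0 0 0 255;22 35 -3 0 0 0 255;22 35 -3 0 0 0 255;22 35 -3 0 0 0 255;22 35 -3 0 0 0 255;20 32 0 0 0 0 255;13 20 0 0 0 0 255;6 9 0 0 0 0 255")

```text
t: 15.1
tcp_pos: [470.8, -155.4, 319.9]
orientation: [3.053, -0.739, -0.002]
ft_force: [-0.1, 1.1, -1.2]
gripper_width: 23.7
finger_force: 55.0
```

>>> step_arm(steps="0 0 0 0 0 0 255;0 0 0 0 0 0 255;0 0 0 0 0 0 255")

```text
t: 15.4
tcp_pos: [470.7, -151.9, 320.6]
orientation: [-3.054, 0.734, 0.001]
ft_force: [0.5, 1.0, -1.4]
gripper_width: 23.4
finger_force: 55.0
```

Run:
```python
from h import *
where();s,im=snap('wrist','w4')
cv2.imwrite("pics/w4c.png",cv2.resize(im[0:290,190:450],None,fx=2,fy=2,interpolation=cv2.INTER_CUBIC))
```

```text
t 15.40 tcp [ 470.7 -151.9  320.6] yaw -27.02 tilt 0.05 w 23.4 ff 55.0 ft [ 0.5  1.  -1.4]
```

View pics/w4c.png

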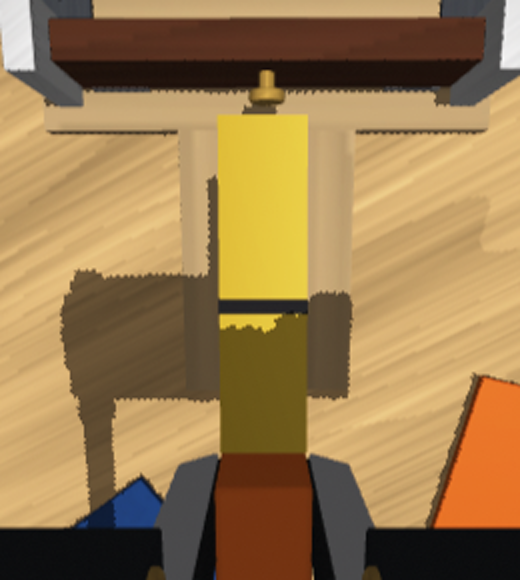

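The view shows the wedge straight in the gripper, with its thin end at crop (218–308,115) and line at row 306. The board's front edge is at row 131 from col 47 to 488. The runway edges run from 180 to 188 on the left and 353 to 347 on the right.

Run:
```python
from h import *
np.set_printoptions(precision=1,suppress=True)
s,im=load("w4")
f=lambda a:np.array(a)/2+[190,0]-0.25
uv=f([[180,132],[188,398],[353,132],[347,396],[47,131],[488,131]])
P=cast("wrist",uv,12,s)[:,:2]
J=np.array([[-20,50],[-170,50],[-20,-50],[-170,-50],[-20,125],[-20,-125.]])
a,b=J.mean(0),P.mean(0);U,S,V=np.linalg.svd((J-a).T@(P-b));Q=(U@V).T
o=b-Q@a;print("origin",o,"yaw",np.degrees(np.arctan2(Q[1,0],Q[0,0])));print((P-o)@Q)
u=s["tcp_pos"][2]-107
T=R.from_rotvec(s["orientation"]).as_matrix()
for z,pts in((u+4,[[218,115],[308,115]]),(u+11.5,[[219,306],[308,306]]),(u+17.5,[[220,453],[306,453]])):
    print("tool",(cast("wrist",f(pts),z,s)-s["tcp_pos"])@T)
# thin end to jig target
```

```text
origin [ 602.9 -221.5] yaw -26.88493703951193
[[ -18.8   49.1]
 [-173.2   49.3]
 [ -19.1  -48.5]
 [-172.1  -49.5]
 [ -18.1  124.1]
 [ -18.7 -124.6]]
tool [[102.6 -12.1 102.9]
 [102.6  11.8 102.9]]
tool [[ 52.9 -12.2  95.5]
 [ 52.9  12.1  95.5]]
tool [[ 12.8 -12.2  89.5]
 [ 12.8  11.8  89.5]]
```

```bash
python3 -c "
from h import *
goto([483,-160.4,122],-27.0)"
```

```text
t 15.45 tcp [ 470.7 -152.   320.7] yaw -27.01 tilt 0.03 w 23.8 ff 55.0 ft [ 0.2  0.3 -0.8]
turn [-0.0003  0.0003 -0.0002] shift [ 14.7   1.9 198.7]
```

>>> step_arm(steps="5 1 20 0 0 0 255;5 1 30 0 0 0 255;5 0 35 0 0 0 255;0 0 35 0 0 0 255;0 0 30 0 0 0 255;0 0 22 0 0 0 255;0 0 15 0 0 0 255;0 0 8 0 0 0 255;0 0 0 0 0 0 255;0 0 0 0 0 0 255")

```text
t: 16.45
tcp_pos: [483.9, -161.8, 126.3]
orientation: [3.054, -0.735, 0.002]
ft_force: [-0.1, -0.3, -1.0]
gripper_width: 23.7
finger_force: 55.0
```

Run:
```python
from h import *
goto([483,-160.4,119],-27.0)
s,im=snap('wrist','w5')
cv2.imwrite("pics/w5c.png",cv2.resize(im[0:290,120:520],None,fx=2,fy=2,interpolation=cv2.INTER_CUBIC))
```

```text
t 16.45 tcp [ 483.9 -161.8  126.3] yaw -27.07 tilt 0.08 w 23.7 ff 55.0 ft [-0.1 -0.3 -1. ]
turn [-0.     -0.0013 -0.0012] shift [-1.4 -0.8  7.3]
```

View pics/w5c.png

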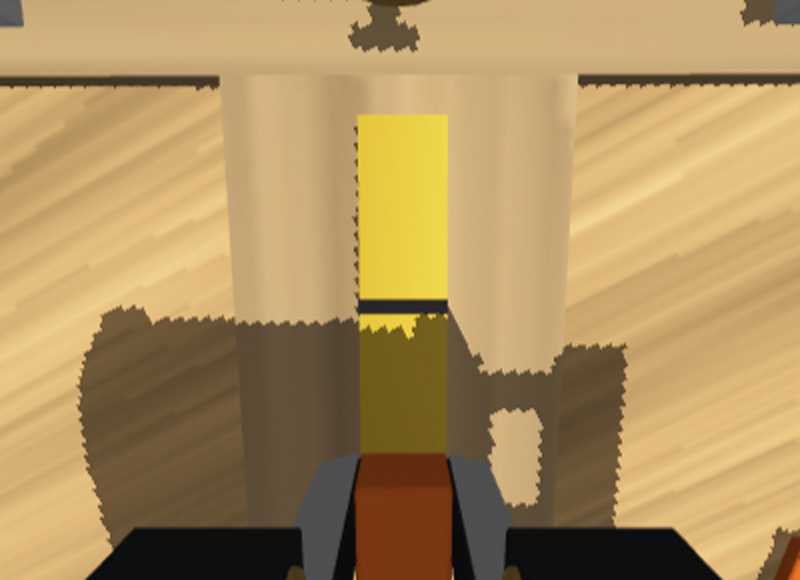

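The wedge is just above the runway, centred to about 1 mm (402 against 400), with its thin end at row 115. The board's wide edge is at row 77.

Run:
```python
from h import *
np.set_printoptions(precision=1,suppress=True)
s,im=load("w5");f=lambda a:np.array(a)/2+[120,0]-0.25
T=R.from_rotvec(s["orientation"]).as_matrix()
g=lambda pts,z:print((cast("wrist",f(pts),z,s)-s["tcp_pos"])@T)
g([[219,76],[579,76],[30,77],[780,75],[235.5,300],[566,300]],12)
u=s["tcp_pos"][2]-107
g([[358,115],[448,115]],u+4);g([[359,306],[447,306]],u+11.5)
```

```text
[[ 114.8  -51.4  114.5]
 [ 114.8   48.9  114.5]
 [ 114.5 -104.1  114.5]
 [ 115.1  104.9  114.5]
 [  52.9  -50.6  114.4]
 [  52.9   48.9  114.4]]
[[102.7 -12.1 103.1]
 [102.7  11.8 103.1]]
[[ 52.9 -12.2  95.6]
 [ 52.9  11.8  95.6]]
```

>>> step_arm(steps="0 -1 3 0 0 0 255;0 0 2 0 0 0 255;0 0 1 0 0 0 255;0 0 1 0 0 0 255;0 0 0 0 0 0 255;0 0 0 0 0 0 255", force=60)

```text
t: 17.1
tcp_pos: [483.8, -161.1, 119.0]
orientation: [3.054, -0.736, 0.0]
ft_force: [-0.9, 0.9, 3.9]
gripper_width: 23.9
finger_force: 60.0
```

>>> step_arm(steps="3 0 0 0 0 0 255;6 0 0 0 0 0 255;6 0 0 0 0 0 255;6 0 0 0 0 0 255;6 0 0 0 0 0 255;6 0 0 0 0 0 255;6 0 0 0 0 0 255;6 0 0 0 0 0 255;4 0 0 0 0 0 255;1 0 0 0 0 0 255")

```text
t: 18.1
tcp_pos: [528.1, -183.7, 119.0]
orientation: [-3.054, 0.736, 0.002]
ft_force: [-3.3, 1.9, 7.5]
gripper_width: 23.6
finger_force: 60.0
```

```bash
python3 -c "
from h import *
goto([556.5,-198.6,119],-27.0)"
```

```text
t 18.10 tcp [ 528.1 -183.7  119. ] yaw -27.11 tilt 0.08 w 23.6 ff 60.0 ft [-3.3  1.9  7.5]
turn [ 0.0001  0.0014 -0.002 ] shift [32.1  0.4  0. ]
```

>>> step_arm(steps="3 0 0 0 0 0 255;3 0 0 0 0 0 255;3 0 0 0 0 0 255;3 0 0 0 0 0 255;3 0 0 0 0 0 255;3 0 0 0 0 0 255;3 0 0 0 0 0 255;1 0 0 0 0 0 255;0 0 0 0 0 0 255;0 0 0 0 0 0 255")

```text
t: 19.1
tcp_pos: [540.4, -189.9, 118.7]
orientation: [-3.05, 0.735, 0.03]
ft_force: [-17.9, 8.9, 20.1]
gripper_width: 23.9
finger_force: 60.0
```

Run:
```python
from h import *
where()
s,im=snap('wrist','w6');s2,sc=snap('scene','s6')
a=cv2.resize(im[0:260,180:460],None,fx=1.43,fy=1.54,interpolation=cv2.INTER_CUBIC)
b=cv2.resize(sc[215:315,255:355],(400,400),interpolation=cv2.INTER_CUBIC)
cv2.imwrite("pics/w6c.png",np.hstack([a[:400,:400],b]))
```

```text
t 19.10 tcp [ 540.4 -189.9  118.7] yaw -27.09 tilt 1.12 w 23.9 ff 60.0 ft [-17.9   8.9  20.1]
```

View pics/w6c.png

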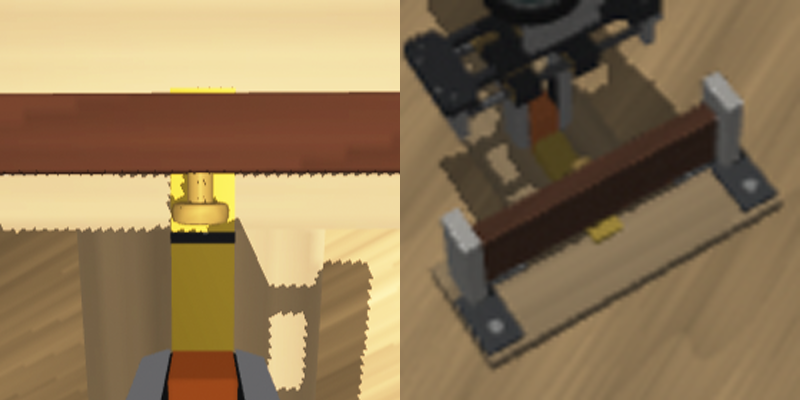

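The wedge is straight and its nose has gone under and shows behind the front. The black line is still short of the face, and the arm has yielded and tilted 1.1°. I'll work out the tilt correction.

Run:
```python
from h import *
np.set_printoptions(precision=4,suppress=True)
s,Q=where();print("toolz",Q[:,2], "tool ft",Q.T@s["ft_force"],"tq",Q.T@s["wrist_torque"])
goto([556.5,-198.6,119],-27.0)
```

```text
t 19.20 tcp [ 540.4 -189.8  118.7] yaw -27.09 tilt 1.12 w 23.7 ff 60.0 ft [-17.2   7.9  20. ]
toolz [-0.0175  0.0087 -0.9998] tool ft [-19.2432   0.8194 -19.5899] tq [ 0.0142 -2.8639 -0.0705]
t 19.20 tcp [ 540.4 -189.8  118.7] yaw -27.09 tilt 1.12 w 23.7 ff 60.0 ft [-17.2   7.9  20. ]
turn [ 0.0002  0.0196 -0.0015] shift [18.3  0.5 -0.3]
```

>>> step_arm(steps="0 0 0 0 0.01 0 255;0 0 0 0 0.01 0 255;0 0 0 0 0 0 255;0 0 0 0 0 0 255")

```text
t: 19.6
tcp_pos: [539.5, -189.4, 118.6]
orientation: [-3.054, 0.736, 0.004]
ft_force: [-15.9, 8.7, 23.2]
gripper_width: 23.9
finger_force: 60.0
```

```bash
python3 -c "
from h import *
goto([556.5,-198.6,119],-27.0)"
```

```text
t 19.60 tcp [ 539.5 -189.4  118.6] yaw -27.09 tilt 0.15 w 23.9 ff 60.0 ft [-15.9   8.7  23.2]
turn [ 0.0003  0.0026 -0.0016] shift [19.4  0.5 -0.4]
```

>>> step_arm(steps="0 0 -1 0 0 0 255;0 0 -1 0 0 0 255;0 0 0 0 0 0 255;0 0 0 0 0 0 255")

```text
t: 20.0
tcp_pos: [540.2, -189.8, 118.7]
orientation: [-3.054, 0.736, 0.003]
ft_force: [-12.0, 5.9, 9.9]
gripper_width: 24.1
finger_force: 60.0
```

>>> step_arm(steps="2 0 -0.5 0 0 0 255;2 0 0 0 0 0 255;2 0 0 0 0 0 255;2 0 0 0 0 0 255;0 0 0 0 0 0 255;0 0 0 0 0 0 255")

```text
t: 20.6
tcp_pos: [547.6, -193.5, 118.7]
orientation: [-3.054, 0.736, 0.002]
ft_force: [-10.6, 5.0, 4.6]
gripper_width: 23.4
finger_force: 60.0
```

```bash
python3 -c "
from h import *
goto([556.5,-198.6,119],-27.0)"
```

```text
t 20.60 tcp [ 547.6 -193.5  118.7] yaw -27.10 tilt 0.09 w 23.4 ff 60.0 ft [-10.6   5.    4.6]
turn [ 0.0002  0.0016 -0.0017] shift [10.3  0.4 -0.3]
```

>>> step_arm(steps="2 0 0 0 0 0 255;2 0 0 0 0 0 255;2 0 0 0 0 0 255;2 0 0 0 0 0 255;0 0 0 0 0 0 255;0 0 0 0 0 0 255")

```text
t: 21.2
tcp_pos: [554.9, -197.4, 118.7]
orientation: [-3.054, 0.736, 0.001]
ft_force: [-10.1, 5.9, 3.5]
gripper_width: 23.6
finger_force: 60.0
```

Run:
```python
from h import *
np.set_printoptions(precision=1,suppress=True)
goto([556.5,-198.6,119],-27.0)
s,im=snap('wrist','w7');s2,sc=snap('scene','s7')
a=cv2.resize(im[30:230,220:420],None,fx=2,fy=2,interpolation=cv2.INTER_CUBIC)
b=cv2.resize(sc[215:315,255:355],(400,400),interpolation=cv2.INTER_CUBIC)
cv2.imwrite("pics/w7c.png",np.hstack([a,b]))
# vertical shift of front top edge in scene between s6 and initial
A=cv2.cvtColor(cv2.imread("pics/scene0.png"),6).astype(int);B=cv2.cvtColor(sc,6).astype(int)
```

```text
t 21.20 tcp [ 554.9 -197.4  118.7] yaw -27.10 tilt 0.05 w 23.6 ff 60.0 ft [-10.1   5.9   3.5]
turn [ 0.  0. -0.] shift [ 2.   0.4 -0.3]
```

View pics/w7c.png

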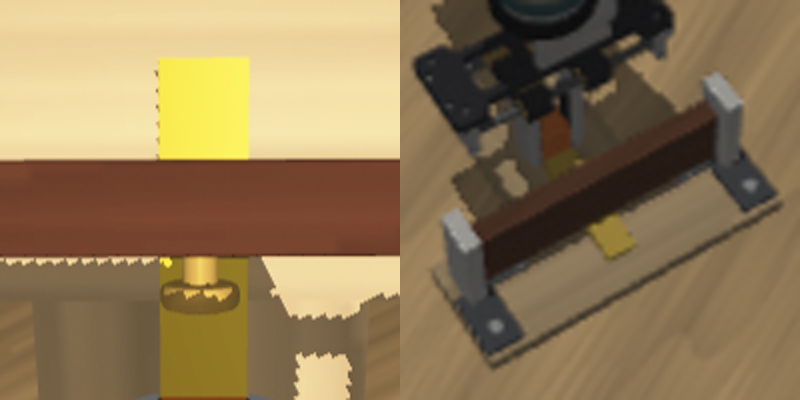

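The thin end shows at crop row 58 behind the front. The front's top edges are at rows 160 and 256, and the line is now hidden just beyond the front's top edge.

Run:
```python
from h import *
np.set_printoptions(precision=1,suppress=True)
s,im=load("w7");f=lambda a:np.array(a)/2+[220,30]-0.25
T=R.from_rotvec(s["orientation"]).as_matrix()
g=lambda pts,z:print(z,((cast("wrist",f(pts),z,s)-s["tcp_pos"])@T).tolist())
g([[204,58]],16)
for z in(75,78.3):g([[300,160],[300,256]],z)
s6,i6=load("w6")
# lift from scene: top-front line rows in initial vs now, sub-pixel shift by phase correlation over the front's right half
A=cv2.cvtColor(cv2.imread("pics/scene0.png"),6).astype(np.float32);
for n in("s6","s7"):
    B=cv2.cvtColor(cv2.imread(f"pics/{n}.png"),6).astype(np.float32)
    for x in(285,300,320):
        a,b=A[225:300,x:x+3].mean(1),B[225:300,x:x+3].mean(1)
        print(n,x,"rear-bottom/top transitions",np.argsort(-abs(np.diff(a)))[:4]+225,np.argsort(-abs(np.diff(b)))[:4]+225)
print(proj("scene",[[613,-227,75],[613,-227,78.5]]))
```

```text
16 [[101.83735521799109, 0.09250116779943642, 102.59898666853496]]
75 [[73.7365326146833, 18.012437069145943, 43.62865833164528], [55.80251344834835, 18.655347174426478, 43.64554578477792]]
78.3 [[73.62367549483466, 17.53638915729041, 40.328671196438904], [56.160175065902756, 18.162431808142916, 40.34511558864626]]
s6 285 rear-bottom/top transitions [263 282 280 264] [263 261 282 280]
s6 300 rear-bottom/top transitions [294 273 255 291] [232 233 294 237]
s6 320 rear-bottom/top transitions [262 245 244 283] [262 283 280 238]
s7 285 rear-bottom/top transitions [263 282 280 264] [282 263 279 259]
s7 300 rear-bottom/top transitions [294 273 255 291] [237 294 273 291]
s7 320 rear-bottom/top transitions [262 245 244 283] [262 283 229 239]
[[303.6 257.8]
 [303.6 257.2]]
```

>>> step_arm(steps="1.5 0 0 0 0 0 255;1.5 0 0 0 0 0 255;0.5 0 0 0 0 0 255;0 0 0 0 0 0 255;0 0 0 0 0 0 255;0 0 0 0 0 0 255;0 0 0 0 0 0 255")

```text
t: 22.0
tcp_pos: [557.9, -198.8, 118.7]
orientation: [-3.054, 0.736, 0.002]
ft_force: [-11.4, 5.7, 2.6]
gripper_width: 23.5
finger_force: 60.0
```

Run:
```python
from h import *
where();s,im=snap('wrist','w8')
T=R.from_rotvec(s["orientation"]).as_matrix()
# front top edges: strongest row transitions beside the wedge
col=cv2.cvtColor(im,6)[:,350:390].astype(float).mean(1);d=np.diff(col);i=np.argsort(-abs(d[60:200]))[:6]+60;print(sorted(zip(i.tolist(),d[i].round().tolist())))
hsv=cv2.cvtColor(im,cv2.COLOR_BGR2HSV).astype(int);y=((hsv[:,300:345,0]>=20)&(hsv[:,300:345,0]<33)&(hsv[:,300:345,1]>140)).sum(1);k=np.where(y>20)[0];print("yellow rows",k)
g=lambda u,v,z:((cast("wrist",[u,v],z,s)-s["tcp_pos"])@T)[0].round(1)
print("thin",g(322,k[0]-.5,16))
for v in i[:2]:print(v,g(370,v+.5,78.5))
s2,sc=snap('side','s8')
cv2.imwrite("pics/s8c.png",cv2.resize(sc[110:260,240:400],None,fx=4.5,fy=3.6,interpolation=cv2.INTER_CUBIC))
```

```text
t 22.00 tcp [ 557.9 -198.8  118.7] yaw -27.10 tilt 0.08 w 23.5 ff 60.0 ft [-11.4   5.7   2.6]
[(116, -21.0), (117, -62.0), (118, -50.0), (166, 96.0), (167, 31.0), (188, -22.0)]
yellow rows [ 59  60  61  62  63  64  65  66  67  68  69  70  71  72  73  74  75  76
  77  78  79  80  81  82  83  84  85  86  87  88  89  90  91  92  93  94
  95  96  97  98  99 100 101 102 103 104 105 106 107 108 109 110 111 112
 113 114 115 116 117 118 167 168 169 170 171 172 173 174 175 176 177 178
 179 180 181 183 184 185 186 187 188 189 191 192 193 194 195 196 197 198
 199 200 201 202 203 204 205 206 207 208 209 210 211 212 213 214 215 216
 217 218 219 220 221 222 223 224 225 226 227]
thin [101.9   0.2 102.5]
166 [52.9 18.3 40.1]
117 [70.9 17.7 40.1]
```

```bash
python3 -c "
from h import *
where();print(workorder.hand_in())"
```

```text
t 22.10 tcp [ 557.9 -198.9  118.7] yaw -27.10 tilt 0.07 w 23.7 ff 60.0 ft [-10.6   6.    2.2]
the job is handed in; nothing more can be done
None
```

I handed the job in at about 22 s: the blue lid lies flat on the bench clear of box and jig, and the gripped wedge sits about 49–50 mm under the drawer front, lifting it about 3.4 mm (worked out from the insertion, not measured directly).

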